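# Make up two sampling kits

### The job

Make up two sampling kits from the stock standing on the bench. The long tray gets the two large hexagonal bottles, pushed together so that a flat side of one rests against a flat side of the other, and one round tin; the short tray gets the small hexagonal bottle and the other tin. Everything must stand upright on the tray floors, and the tube rack and the wash bottle are to be left where they are.

Things in the scene. Friction and masses are not known exactly. Their poses are not given: they have to be found in the camera images.
- bottle_a: white hexagonal plastic bottle with a round ribbed grey screw cap, one of two alike: body 50 mm across the flats (58 mm across the corners) and 45 mm high, cap 36 mm across and 32 mm high on top of it (77 mm in all), about 140 g. Origin: centre of the underside, z up; the x axis is square to a flat side (flat sides face 0, 60, 120... degrees from x).
- bottle_b: white hexagonal plastic bottle with a round ribbed grey screw cap, one of two alike: body 50 mm across the flats (58 mm across the corners) and 45 mm high, cap 36 mm across and 32 mm high on top of it (77 mm in all), about 140 g. Origin: centre of the underside, z up; the x axis is square to a flat side (flat sides face 0, 60, 120... degrees from x).
- bottle_small: small white hexagonal plastic bottle with a round grey cap: body 38 mm across the flats (44 mm across the corners) and 30 mm high, cap 28 mm across and 30 mm high on top (60 mm in all), about 60 g. Origin: centre of the underside, z up; x axis square to a flat side.
- tin_a: plain round steel tin with a flat lid, one of two alike: 44 mm across (45 at the lid), 48 mm high, about 90 g. Origin: centre of the underside, z up.
- tin_b: plain round steel tin with a flat lid, one of two alike: 44 mm across (45 at the lid), 48 mm high, about 90 g. Origin: centre of the underside, z up.
- long_tray: long blue open tray, fixed to the bench: 130 mm along its x, 220 mm along its y, 18 mm high, walls and floor 4 mm thick (inside 122 x 212 mm). Origin: centre of its underside on the bench, z up.
- short_tray: short blue open tray, fixed to the bench: 120 mm along its x, 150 mm along its y, 18 mm high, walls and floor 4 mm thick (inside 112 x 142 mm). Origin: centre of its underside on the bench, z up.
- tube_rack: bystander: white block rack full of small tubes, 100 mm (x) by 130 mm (y), 55 mm high over the tube caps, loose. Origin: centre of the underside.
- wash_bottle: bystander: round white wash bottle with a bent spout, 64 mm across, about 165 mm high, loose. Origin: centre of the underside; the spout points along its +x, +y.
There are look-alikes about, which are no part of the job. Leave any blue, purple or red look-alike of the bottle_small alone.

How it is judged:
By the outcome, as a careful person would: the job done as asked, in the order asked, and still so for the second after the job is handed in, with the robot touching nothing.
It also fails if it takes over 128 s, if anything falls off the work surface, if the arm or the gripper's body presses on something with over 40 N, if the wrist force passes 120 N, or if a joint passes its speed limit or range.

### The arm

A 6-joint arm with a two-finger parallel gripper is mounted at the origin on the work surface. World frame = base frame: x ahead of the robot, y to its left, z up, the work surface at z = 0. Lengths are in mm, angles in rad, forces in N, time in s.
With the tool pointing down it reaches from about 400 to 825 mm from the base axis. Payload 7 kg.
Tool frame: the origin (TCP) lies midway between the tips of the shut fingers; the grasp point (between the pads) lies 19 mm behind it; z points along the fingers, x is the direction in which the jaws open and shut, and the axes are right-handed (so a half turn about z gives the same grasp; the last joint's range is limited). The gripper opens to 85 mm and grips with 20 to 120 N. Pads are 22 mm wide; open, the fingers measure 114 mm over their backs; the gripper's body (76 mm by 85 mm) begins 54 mm behind the grasp point. The pads swing forward as they close: fully open they stand 13 mm farther back than shut.
Start: joints at [-1.006, 0.359, 0.012, 0, -1.224, -0.288], TCP at [184.437, -649.291, 231.302] pointing down, gripper open.
Joint ranges: [-3.07, 3.07], [-1.43, 2.12], [-1.02, 1.25], [-3.03, 1.67], [-3.05, -0], [-3.03, 3.03]. Speed limits (rad/s): [2.39, 2.39, 3.01, 3.14, 3.14, 3.14].

### API

Orientations are given as a rotation vector (axis times angle).
In Python, from plant import manip gives the robot as it stands. The module is installed in compiled form; this text tells all that it offers.
- The arm moves only by the tool drive_tool, never from a script. Its argument "increments" is a list that holds one entry, the list of rows, each a list of 7 numbers: the shift along the world's x, y, z in m, then the turn, a rotation vector about the world's x, y, z in rad, then the closure in counts, from 0 (fully open) to 255 (shut). A call has 1 to 5 rows; each row is the pose to reach, as a shift and turn from the pose commanded when the call began; what a row does not reach only later rows make up. A row lasts 1/10 s, in which the tool goes at most 50 mm and 8.59 degrees, less where a joint would pass 70% of its speed; a pose out of reach is approached as far as the arm can. A call with a gripper value outside its range is refused whole. The fingers move at their own pace and stop on an object; "grip_force" is the grip in N (left out, the last holds). Time passes only in rows, so rows that repeat a pose let the fingers close. It gives the time, the measured TCP pose, the force and the opening at its end, in the units of the state.
- manip.sense(): the state, without advancing time (a new reading comes with each control period).
- manip.camera(name): name is "scene" or "top" or "wrist"; returns a dict with "image" (420x560x3 uint8, red, green, blue), "range_z" (420x560 float32, mm along the optical axis (not along the pixel's ray), 0 where there is no reading), "K" (3x3 intrinsics, pixels), "rvec" (rotation vector, rad) and "tvec" (3), from world to camera coordinates, as OpenCV has them. Camera axes: x right, y down, z forward; pixel columns grow to the right and rows downward; lengths in mm; the calibration is good to about 2 mm. A picture is of the moment at which its call begins.
- manip.sign_off(): hands the job in, once; it reports no verdict.
Trained networks look in the newest picture that a camera, given by its name, has taken for a name from the list of things; names that differ only in an ending like _2 or _b are one class to them, and where a whole thing is asked for, a point or a joint stands for the part that bears it (a point fixed in the world has none). Each returns a list of dicts, best first, with "confidence" (0 to 1); they miss things now and then, are a little off and sometimes report something else, mostly with a low value. They report only what shows in the picture. A call takes as long as a camera call. They do not tell look-alikes from the thing itself.
- manip.trace(name, camera): "pixels" (420x560 bool, what is visible of it).
- manip.tip_of(name, camera): "position" ([x, y, z] in mm, in world coordinates, good to about 4 mm: a listed point, or the origin of a listed thing).
The state is a dict: "t": time; "joint_positions": joint angles; "qd": joint speeds; "joint_efforts": joint torques, N m; "position": TCP position; "orientation": TCP orientation; "contact_force": force on the tool from outside, world axes, zero at the start; "wrist_torque": the same for the moment, N m; "gripper_width": finger opening in mm.
Only numpy, scipy, OpenCV 4.12 (cv2) and the standard library are available. Lean on these libraries where they do the work, as an engineer would, in place of code of your own. Each camera call takes 0.05 s, during which the arm holds its last target. There are 200 camera calls.

## Working session

There is one attempt and no reset: what is moved stays moved. The work goes in short steps, Python scripts to look and compute and a tool call to move; the robot and the scene stay as the last step left them, time stands still between calls to the robot, and variables do not carry over. Pictures are saved under pics/ and viewed, about 12 in all and at most 16, crops included, and the job is handed in when it is done.

Besides the shell and the picture viewer there is one more tool, called after "Emit:" by a JSON object that holds its "method" and its "body". drive_tool: Moves the arm, as the interface text tells. Its arguments: {"type":"object","properties":{"increments":{"type":"array"},"grip_force":{"type":"number"}},"required":["increments"]}

```bash
mkdir -p pics; cat > h.py <<'E'
import numpy as np, cv2
from plant import manip
def cam(n):
    c=manip.camera(n); R=cv2.Rodrigues(np.array(c['rvec'],float))[0]
    c['R']=R; c['t']=np.array(c['tvec'],float).ravel(); return c
def cloud(c):
    z=c['range_z'].astype(float); K=np.array(c['K']); v,u=np.indices(z.shape)
    p=np.stack([(u-K[0,2])/K[0,0]*z,(v-K[1,2])/K[1,1]*z,z],-1)
    w=(p-c['t'])@c['R']; w[z<=0]=np.nan; return w
def proj(c,P):
    p=c['R']@np.array(P,float)+c['t']; q=np.array(c['K'])@p; return q[:2]/q[2]
def save(c,n,box=None,s=1):
    im=c['image'][...,::-1]
    if box: im=im[box[1]:box[3],box[0]:box[2]]
    cv2.imwrite('pics/'+n+'.png',cv2.resize(im,None,fx=s,fy=s,interpolation=cv2.INTER_CUBIC))
E
python3 - <<'E'
from h import *
s=manip.sense(); print(s['t'],s['position'],s['orientation'],s['gripper_width'],s['contact_force'])
ims=[]
for n in ['scene','top']:
    c=cam(n); save(c,n+'0',s=1.4)
    print(n,-c['R'].T@c['t'])
    for o in ['bottle_a','bottle_small','tin_a','long_tray','short_tray','tube_rack','wash_bottle']:
        for d in manip.tip_of(o,n): print(o,np.round(d['position']),round(d['confidence'],2),np.round(proj(c,d['position'])*1.4))
E
```

```text
0.0 [ 184.29134262 -648.85898298  230.37908989] [-1.89304799e+00 -2.50542906e+00 -1.36258287e-03] 85.31369204746932 [0.33251447 0.23045617 0.6910113 ]
scene [1277.16884161  264.2311633   973.99311552]
bottle_a [439.  11.   4.] 0.79 [410. 290.]
bottle_a [451. 123.   0.] 0.74 [467. 312.]
bottle_small [ 511. -259.   -1.] 0.8 [262. 283.]
bottle_small [ 488. -332.    2.] 0.79 [232. 265.]
bottle_small [ 418. -355.    4.] 0.72 [239. 237.]
bottle_small [ 360. -282.   -0.] 0.69 [285. 228.]
bottle_small [ 429. -269.   -3.] 0.54 [276. 254.]
tin_a [ 433. -127.    1.] 0.93 [343. 271.]
tin_a [437. 270.  -3.] 0.87 [549. 329.]
long_tray [642. 143.   1.] 0.73 [448. 399.]
short_tray [ 636. -161.    0.] 0.88 [281. 347.]
tube_rack [ 575. -469.    0.] 0.66 [146. 279.]
wash_bottle [556. 427.  -1.] 0.59 [631. 407.]
top [ 329.92905879  -18.25573604 1447.42480488]
bottle_a [439.  12.  -0.] 0.91 [378. 321.]
bottle_a [449. 126.   3.] 0.83 [319. 316.]
bottle_small [ 487. -328.    0.] 0.77 [552. 298.]
bottle_small [ 512. -256.    3.] 0.75 [515. 284.]
bottle_small [ 431. -268.    3.] 0.67 [522. 326.]
bottle_small [ 355. -282.   -1.] 0.67 [530. 365.]
bottle_small [ 419. -355.   -3.] 0.61 [566. 333.]
bottle_small [ 577. -466.   -3.] 0.47 [621. 253.]
tin_a [439. 276.  -1.] 0.76 [243. 320.]
tin_a [ 432. -130.    6.] 0.6 [452. 325.]
long_tray [639. 140.  -2.] 0.97 [315. 220.]
short_tray [ 630. -158.   -1.] 0.66 [465. 225.]
tube_rack [ 577. -466.   -2.] 0.95 [621. 253.]
wash_bottle [547. 428.  -2.] 0.85 [167. 265.]
```

View pics/scene0.png

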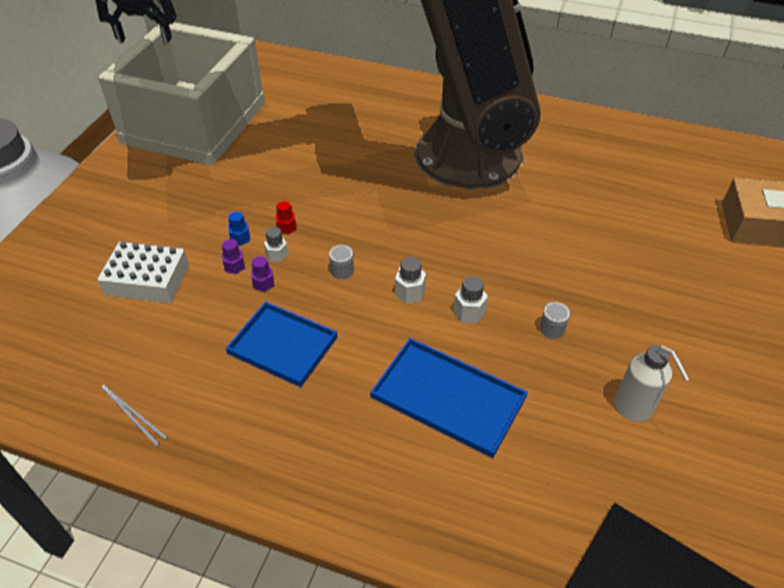

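View pics/top0.png

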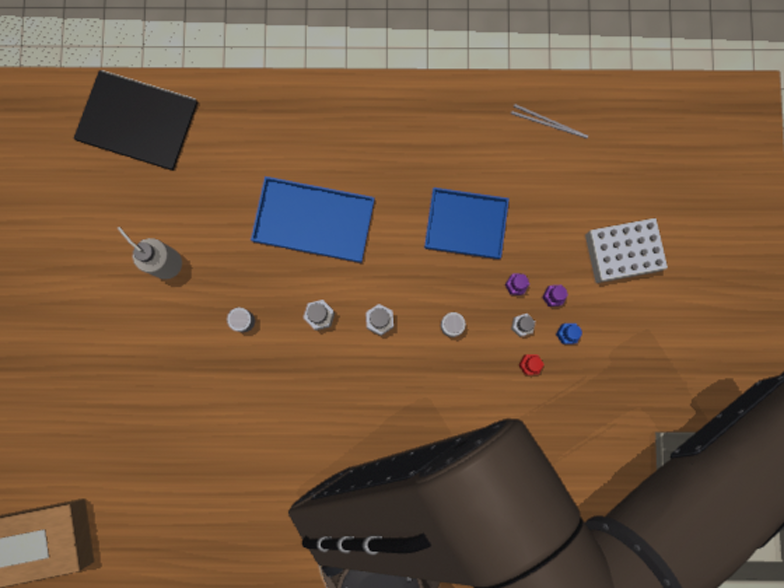

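```bash
python3 - <<'E'
from h import *
c=cam('scene'); save(c,'crop0',(140,125,240,220),6)
E
```

```text
(no output)
```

View pics/crop0.png

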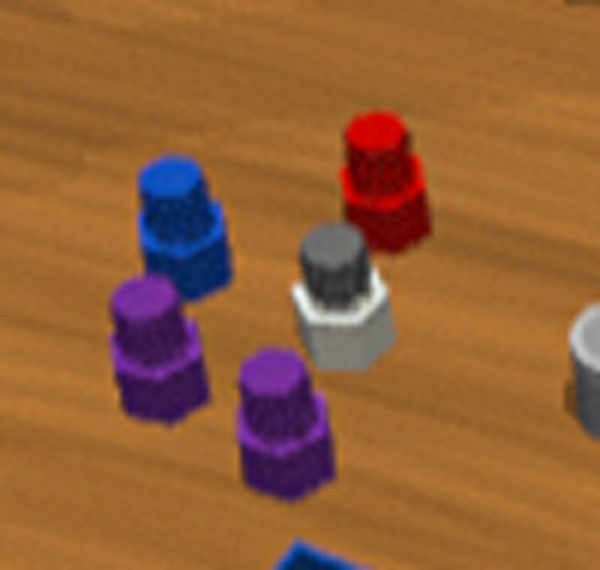

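White small bottle: scene (276,244), top (524,325), about (430,-268). It is the only one with a white body and grey cap. The look-alikes are red (285,217), blue (238,229) and purple (232,257) and (262,274). The crop confirms this. The large bottles are at about (439,12) and (450,125), the tins at (433,-128) and (438,273).

I'll start moving and refine the poses with the wrist camera.

Emit:
{"method": "drive_tool", "body": {"increments": [[[0.2, 0.15, 0, 0, 0, 0, 0], [0.2, 0.15, 0, 0, 0, 0, 0], [0.2, 0.15, 0, 0, 0, 0, 0], [0.2, 0.15, 0, 0, 0, 0, 0], [0.2, 0.15, 0, 0, 0, 0, 0]]]}}

```text
t: 1.35
position: [385.8, -498.0, 231.6]
orientation: [1.894, 2.506, -0.0]
contact_force: [0.1, -0.9, 0.4]
gripper_width: 85.3
```

Emit:
{"method": "drive_tool", "body": {"increments": [[[0.066, 0.24, 0, 0, 0, 0, 0], [0.066, 0.24, 0, 0, 0, 0, 0], [0.066, 0.24, 0, 0, 0, 0, 0], [0.066, 0.24, 0, 0, 0, 0, 0], [0.066, 0.24, 0, 0, 0, 0, 0]]]}}

```text
t: 1.85
position: [450.7, -257.4, 231.6]
orientation: [1.893, 2.506, 0.001]
contact_force: [0.5, 0.7, 0.2]
gripper_width: 85.3
```

Emit:
{"method": "drive_tool", "body": {"increments": [[[0, 0.25, 0, 0, 0, 0, 0], [0, 0.25, 0, 0, 0, 0, 0], [0, 0.25, 0, 0, 0, 0, 0], [0, 0.25, 0, 0, 0, 0, 0], [0, 0.25, 0, 0, 0, 0, 0]]]}}

```text
t: 2.35
position: [450.1, -7.4, 231.9]
orientation: [1.893, 2.506, 0.002]
contact_force: [1.8, 0.6, -0.1]
gripper_width: 85.3
```

```bash
cat >> h.py <<'E'
def pose():
    s=manip.sense(); R=cv2.Rodrigues(np.array(s['orientation']))[0]
    print('t',round(s['t'],2),'tcp',np.round(s['position'],1),'jaw',round(np.degrees(np.arctan2(R[1,0],R[0,0]))%180,1),'tilt',round(np.degrees(np.arccos(-R[2,2])),2),'w',round(s['gripper_width'],1),'F',np.round(s['contact_force'],1)); return s
def rect(c,m,zlo,zhi):
    w=cloud(c); ok=m&(w[...,2]>zlo)&(w[...,2]<zhi); p=w[ok][:,:2].astype(np.float32); return p
E
python3 - <<'E'
from h import *
pose()
c=cam('wrist'); save(c,'wrist1',s=1.4); print('wristcam',-c['R'].T@c['t'])
for o in ['bottle_a','tin_a']:
    for d in manip.tip_of(o,'wrist'): print(o,np.round(d['position']),round(d['confidence'],2))
c=cam('top')
hsv=cv2.cvtColor(c['image'],cv2.COLOR_RGB2HSV); w=cloud(c)
for n,x,y in [('long',640,141),('short',633,-160)]:
    m=(abs(w[...,0]-x)<150)&(abs(w[...,1]-y)<140)&(hsv[...,0]>100)&(hsv[...,0]<120)&(hsv[...,1]>150)&(w[...,2]<30)
    p=w[m][:,:2].astype(np.float32); print(n,m.sum(),cv2.minAreaRect(p), np.percentile(w[m][:,2],[2,50,98]))
E
```

```text
t 2.35 tcp [450.1  -7.4 231.9] jaw 105.9 tilt 0.08 w 85.3 F [ 1.8  0.6 -0.1]
wristcam [371.52192414 -29.4678958  375.47850259]
bottle_a [446. 124.   3.] 0.89
bottle_a [439.   9.   2.] 0.76
tin_a [ 431. -127.    0.] 0.81
tin_a [438. 273.   2.] 0.8
long 3242 ((639.1962890625, 143.0045166015625), (219.9331817626953, 129.77244567871094), 79.6244125366211) [-1.62398721  5.22437842 19.6199127 ]
short 2311 ((632.2055053710938, -158.82278442382812), (148.24562072753906, 118.83804321289062), 82.37229919433594) [-1.47972861  5.13464053 20.74517423]
```

View pics/wrist1.png

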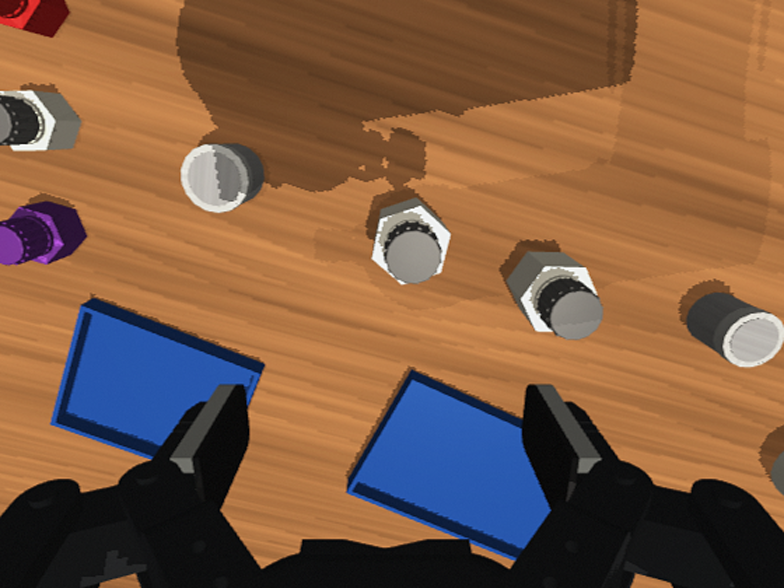

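Wrist picture: the two large bottles are at (412,245) and (558,300), the tins at (220,177) and (745,335), the trays below, and the white small bottle at the left edge. I'll fit the hexagon yaw of the bottles.

```bash
cat >> h.py <<'E'
from scipy.optimize import minimize
def hexfit(c,x,y,af=50,hb=45,ht=77,z0=0,grip=None):
    w=cloud(c); d=np.hypot(w[...,0]-x,w[...,1]-y); z=w[...,2]-z0
    cap=w[(d<35)&(abs(z-ht)<5)][:,:2].astype(np.float32)
    cc,r=cv2.minEnclosingCircle(cap); cc=np.array(cc); cm=(cap.min(0)+cap.max(0))/2
    body=w[(d<af*.8)&(z>hb*.75)&(z<hb+3)][:,:2]
    def f(p,s):
        a=p[2]+np.arange(6)*np.pi/3
        e=np.max((body-p[:2])@np.array([np.cos(a),np.sin(a)]),1)-af/2
        q=np.sort(e)[-max(10,len(e)//5):]
        return np.mean(np.maximum(e,0)**2)+.02*np.sum((p[:2]-cm)**2)
    best=min((minimize(f,[*cm,t],args=(0,),method='Nelder-Mead') for t in np.radians([0,10,20,30,40,50])),key=lambda r:r.fun)
    print('cap',np.round(cm,1),'r',round(r,1),'n',len(cap),len(body),'fit',np.round(best.x[:2],1),'yaw',round(np.degrees(best.x[2])%60,1),'res',round(best.fun,3))
    return best.x
E
python3 - <<'E'
from h import *
c=cam('wrist')
for x,y in [(439,11),(449,125)]: hexfit(c,x,y)
c=cam('top')
for x,y in [(439,11),(449,125)]: hexfit(c,x,y)
E
```

```text
cap [439.9   8.1] r 19.2 n 1267 820 fit [439.9   8.1] yaw 33.9 res 0.0
cap [448.5 123.6] r 19.2 n 1188 899 fit [448.4 123.7] yaw 14.6 res 0.001
cap [429.3   9.4] r 14.3 n 31 53 fit [429.3   9.4] yaw 0.0 res 0.0Traceback (most recent call last):
  File "<stdin>", line 5, in <module>
  File "h.py", line 25, in hexfit
    cc,r=cv2.minEnclosingCircle(cap); cc=np.array(cc); cm=(cap.min(0)+cap.max(0))/2
                                                           ~~~~~~~^^^
    return umr_minimum(a, axis, None, out, keepdims, initial, where)
ValueError: zero-size array to reduction operation minimum which has no identity
```

```bash
cat >> h.py <<'E'
def sil(c,x,y,th,af=50,hb=45,ht=77,rc=18,z0=0,S=4):
    im=np.zeros((420*S,560*S),np.uint8); K=np.array(c['K']); a=th+np.pi/6+np.arange(6)*np.pi/3; b=np.arange(40)*np.pi/20
    def P(r,a,z): 
        q=(np.stack([x+r*np.cos(a),y+r*np.sin(a),0*a+z],1)@c['R'].T+c['t'])@K.T; return q[:,:2]/q[:,2:]
    for r,an,zs in [(af/np.sqrt(3),a,(0,hb)),(rc,b,(hb,ht))]:
        q=np.vstack([P(r,an,z0+z) for z in zs]); h=cv2.convexHull(((q+.5)*S-.5).round().astype(np.int32)); cv2.fillConvexPoly(im,h,1)
    return cv2.resize(im.astype(np.float32),(560,420),interpolation=cv2.INTER_AREA)
def silfit(c,m,x,y,**k):
    m=m.astype(np.float32)
    f=lambda p:1-np.minimum(s:=sil(c,p[0],p[1],p[2],**k),m).sum()/np.maximum(s,m).sum()
    rs=[minimize(f,[x,y,np.radians(t)],method='Nelder-Mead',options=dict(initial_simplex=[[x,y,np.radians(t)],[x+4,y,np.radians(t)],[x,y+4,np.radians(t)],[x,y,np.radians(t+8)]],maxiter=80)) for t in (0,15,30,45)]
    rs.sort(key=lambda r:r.fun)
    for r in rs[:3]: print('sil',np.round(r.x[:2],1),'yaw',round(np.degrees(r.x[2])%60,1),'1-iou',round(r.fun,3))
    return rs[0].x
E
python3 - <<'E'
from h import *
c=cam('wrist'); im=c['image'][...,::-1].copy()
for d in manip.trace('bottle_a','wrist')[:2]:
    w=cloud(c)[d['pixels']]; x,y=np.nanmedian(w[w[:,2]>70],0)[:2]
    p=silfit(c,d['pixels'],x,y)
    for z in (0,45):
        a=p[2]+np.pi/6+np.arange(6)*np.pi/3
        q=np.array([proj(c,(p[0]+28.9*np.cos(t),p[1]+28.9*np.sin(t),z)) for t in a]); cv2.polylines(im,[(q*16).round().astype(np.int32)],True,(0,0,255),1,cv2.LINE_AA,4)
cv2.imwrite('pics/ov.png',cv2.resize(im[130:260,250:450],None,fx=4,fy=4,interpolation=cv2.INTER_CUBIC))
E
```

```text
sil [440.3   8.3] yaw 33.6 1-iou 0.023
sil [440.3   8.3] yaw 33.4 1-iou 0.023
sil [440.3   8.3] yaw 33.7 1-iou 0.023
sil [448.6 124.3] yaw 13.3 1-iou 0.028
sil [448.6 124.3] yaw 13.4 1-iou 0.028
sil [448.8 124.3] yaw 13.7 1-iou 0.028
```

View pics/ov.png

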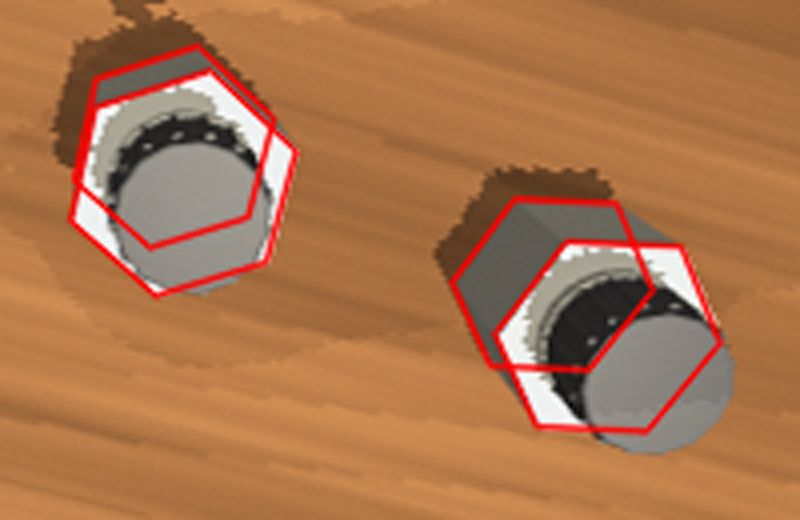

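The overlay fits well: bottle 1 is at (440.3, 8.3) with yaw 33.6, bottle 2 at (448.6, 124.3) with yaw 13.4. I'll take bottle 2 first, with jaw angle 133.4.

Emit:
{"method": "drive_tool", "body": {"increments": [[[-0.0015, 0.1317, -0.12, 0, 0, 0.48, 0], [-0.0015, 0.1317, -0.12, 0, 0, 0.48, 0], [-0.0015, 0.1317, -0.12, 0, 0, 0.48, 0], [-0.0015, 0.1317, -0.12, 0, 0, 0.48, 0], [-0.0015, 0.1317, -0.12, 0, 0, 0.48, 0]]], "grip_force": 40}}

```text
t: 3.25
position: [448.1, 122.2, 108.6]
orientation: [-1.242, -2.883, 0.006]
contact_force: [-1.0, -0.3, -0.0]
gripper_width: 85.6
```

```bash
python3 - <<'E'
from h import *
pose(); c=cam('wrist')
for d in manip.trace('bottle_a','wrist')[:2]:
    w=cloud(c)[d['pixels']]; x,y=np.nanmedian(w[w[:,2]>70],0)[:2]; print(d['pixels'].sum(),round(d['confidence'],2))
    silfit(c,d['pixels'],x,y)
E
```

```text
t 3.25 tcp [448.1 122.2 108.6] jaw 133.4 tilt 0.28 w 85.6 F [-1.  -0.3 -0. ]
6665 0.98
sil [448.8 124.5] yaw 13.9 1-iou 0.019
sil [448.8 124.5] yaw 13.7 1-iou 0.019
sil [448.8 124.5] yaw 13.7 1-iou 0.019
9290 0.81
sil [440.4   8.5] yaw 33.1 1-iou 0.02
sil [440.4   8.4] yaw 33.6 1-iou 0.02
sil [440.4   8.5] yaw 33.4 1-iou 0.02
```

Emit:
{"method": "drive_tool", "body": {"increments": [[[0, 0.002, -0.05, 0, 0, 0.004, 0], [0, 0.002, -0.08, 0, 0, 0.004, 0], [0, 0.002, -0.1, 0, 0, 0.004, 0], [0, 0.002, -0.1, 0, 0, 0.004, 0], [0, 0.002, -0.1, 0, 0, 0.004, 60]]]}}

```text
t: 3.85
position: [449.8, 123.8, 12.2]
orientation: [1.24, 2.886, 0.001]
contact_force: [0.1, 0.8, 0.4]
gripper_width: 72.8
```

Emit:
{"method": "drive_tool", "body": {"increments": [[[0, 0, 0, 0, 0, 0, 255], [0, 0, 0, 0, 0, 0, 255], [0, 0, 0, 0, 0, 0, 255], [0, 0, 0, 0, 0, 0, 255], [0, 0, 0, 0, 0, 0, 255]]]}}

```text
t: 4.35
position: [450.1, 124.9, 13.0]
orientation: [1.237, 2.886, 0.004]
contact_force: [0.5, -2.7, 5.3]
gripper_width: 49.7
```

Emit:
{"method": "drive_tool", "body": {"increments": [[[0, 0, 0.05, 0, 0, 0, 255], [0.025, 0.01, 0.085, 0, 0, 0.02, 255], [0.07, 0.027, 0.085, 0, 0, 0.05, 255], [0.115, 0.044, 0.085, 0, 0, 0.08, 255], [0.16, 0.061, 0.085, 0, 0, 0.105, 255]]]}}

```text
t: 4.85
position: [611.0, 186.2, 98.5]
orientation: [1.082, 2.947, 0.004]
contact_force: [1.7, -0.5, -0.9]
gripper_width: 49.1
```

Emit:
{"method": "drive_tool", "body": {"increments": [[[0.04, 0.016, -0.02, 0, 0, 0, 255], [0.04, 0.016, -0.05, 0, 0, 0, 255], [0.04, 0.016, -0.05, 0, 0, 0, 255]]]}}

```text
t: 5.15
position: [646.8, 200.2, 42.2]
orientation: [-1.085, -2.943, 0.007]
contact_force: [-2.2, -0.4, -1.1]
gripper_width: 49.3
```

```bash
python3 - <<'E'
from h import *
pose(); c=cam('wrist'); save(c,'w2'); 
hsv=cv2.cvtColor(c['image'],cv2.COLOR_RGB2HSV); w=cloud(c)
for n,x,y in [('long',640,141)]:
    m=(abs(w[...,0]-x)<150)&(abs(w[...,1]-y)<140)&(hsv[...,0]>100)&(hsv[...,0]<120)&(hsv[...,1]>150)&(w[...,2]<30)
    p=w[m][:,:2].astype(np.float32); print(n,m.sum(),cv2.minAreaRect(p), np.percentile(w[m][:,2],[2,50,98]))
E
```

```text
t 5.15 tcp [646.8 200.2  42.2] jaw 139.5 tilt 0.4 w 49.3 F [-2.2 -0.4 -1.1]
long 77122 ((639.5167236328125, 143.07598876953125), (217.31854248046875, 130.79483032226562), 79.15312957763672) [ 3.81189386  5.24518408 19.41035704]
```

View pics/w2.png

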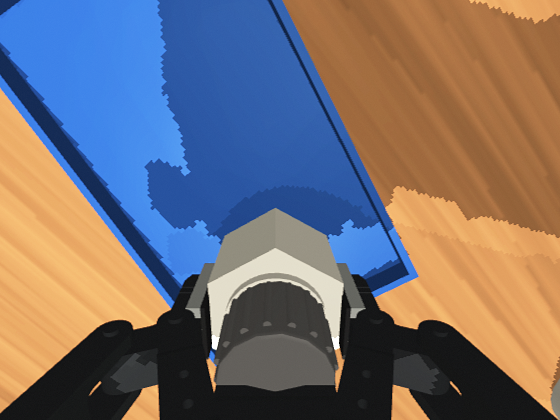

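The bottle is held by its flats, upright, over the +y end of the tray (around pixel (275,300)). The tray pose is confirmed, so I'll lower and release.

Emit:
{"method": "drive_tool", "body": {"increments": [[[0.001, 0.0005, -0.015, 0, 0, 0, 255], [0.001, 0.0005, -0.025, 0, 0, 0, 255], [0.001, 0.0005, -0.03, 0, 0, 0, 255], [0.001, 0.0005, -0.03, 0, 0, 0, 255]]]}}

```text
t: 5.6
position: [649.9, 202.0, 17.2]
orientation: [1.084, 2.948, 0.001]
contact_force: [-0.3, -0.2, -0.9]
gripper_width: 49.7
```

Emit:
{"method": "drive_tool", "body": {"increments": [[[0, 0, 0, 0, 0, 0, 255], [0, 0, 0, 0, 0, 0, 60], [0, 0, 0, 0, 0, 0, 0], [0, 0, 0, 0, 0, 0, 0], [0, 0, 0, 0, 0, 0, 0]]]}}

```text
t: 6.1
position: [650.0, 201.9, 16.3]
orientation: [1.085, 2.948, 0.0]
contact_force: [-0.4, 0.6, -0.5]
gripper_width: 85.0
```

Emit:
{"method": "drive_tool", "body": {"increments": [[[0, 0, 0.04, 0, 0, 0, 0], [0, 0, 0.09, 0, 0, 0, 0], [-0.04, -0.03, 0.11, 0, 0, 0, 0], [-0.08, -0.06, 0.13, 0, 0, 0, 0], [-0.12, -0.09, 0.13, 0, 0, 0.1, 0]]]}}

```text
t: 6.6
position: [535.9, 116.0, 148.1]
orientation: [0.933, 2.997, 0.004]
contact_force: [0.5, 0.2, 1.3]
gripper_width: 85.0
```

```bash
python3 - <<'E'
from h import *
pose(); c=cam('wrist')
for d in manip.trace('bottle_a','wrist')[:2]:
    w=cloud(c)[d['pixels']]; w=w[w[:,2]>68]; x,y=np.nanmedian(w,0)[:2]; print(d['pixels'].sum(),round(d['confidence'],2),np.nanmax(w[:,2]))
    silfit(c,d['pixels'],x,y,z0=4 if x>560 else 0)
E
```

```text
t 6.6 tcp [535.9 116.  148.1] jaw 145.4 tilt 0.23 w 85.0 F [0.5 0.2 1.3]
2791 0.74 80.25990265511037
sil [440.5   8.4] yaw 35.1 1-iou 0.016
sil [440.5   8.3] yaw 34.8 1-iou 0.017
sil [440.5   8.3] yaw 34.9 1-iou 0.017
4699 0.63 225.75140793309274
sil [649.5 200.9] yaw 18.0 1-iou 0.101
sil [649.3 200.8] yaw 17.9 1-iou 0.101
sil [649.4 200.8] yaw 18.1 1-iou 0.101
```

Emit:
{"method": "drive_tool", "body": {"increments": [[[-0.03, -0.035, -0.015, 0, 0, 0.05, 0], [-0.06, -0.07, -0.03, 0, 0, 0.1, 0], [-0.09, -0.1035, -0.04, 0, 0, 0.154, 0], [-0.09, -0.1035, -0.04, 0, 0, 0.154, 0], [-0.09, -0.1035, -0.04, 0, 0, 0.154, 0]]]}}

```text
t: 7.2
position: [445.5, 12.1, 106.3]
orientation: [0.704, 3.061, 0.001]
contact_force: [-0.2, 0.8, -0.7]
gripper_width: 85.0
```

```bash
python3 - <<'E'
from h import *
pose(); c=cam('wrist')
for d in manip.trace('bottle_a','wrist')[:2]:
    w=cloud(c)[d['pixels']]; w=w[w[:,2]>68]; x,y=np.nanmedian(w,0)[:2]; print(d['pixels'].sum(),round(d['confidence'],2))
    silfit(c,d['pixels'],x,y,z0=4 if x>560 else 0)
E
```

```text
t 7.2 tcp [445.5  12.1 106.3] jaw 154.1 tilt 0.05 w 85.0 F [-0.2  0.8 -0.7]
6741 0.92
sil [440.4   8.4] yaw 34.6 1-iou 0.019
sil [440.3   8.5] yaw 35.1 1-iou 0.019
sil [440.3   8.5] yaw 34.3 1-iou 0.019
```

Emit:
{"method": "drive_tool", "body": {"increments": [[[-0.005, -0.0037, -0.03, 0, 0, 0.005, 0], [-0.005, -0.0037, -0.06, 0, 0, 0.005, 0], [-0.005, -0.0037, -0.094, 0, 0, 0.005, 0], [-0.005, -0.0037, -0.094, 0, 0, 0.005, 0], [-0.005, -0.0037, -0.094, 0, 0, 0.005, 60]]]}}

```text
t: 7.8
position: [441.2, 9.5, 12.0]
orientation: [-0.693, -3.063, 0.002]
contact_force: [0.6, -0.1, 1.0]
gripper_width: 73.2
```

Emit:
{"method": "drive_tool", "body": {"increments": [[[0, 0, 0, 0, 0, 0, 255], [0, 0, 0, 0, 0, 0, 255], [0, 0, 0, 0, 0, 0, 255], [0, 0, 0, 0, 0, 0, 255], [0, 0, 0, 0, 0, 0, 255]]]}}

```text
t: 8.3
position: [442.1, 9.7, 13.6]
orientation: [0.694, 3.061, 0.003]
contact_force: [-1.1, 2.3, 8.1]
gripper_width: 49.6
```

Emit:
{"method": "drive_tool", "body": {"increments": [[[0, 0, 0.045, 0, 0, 0, 255], [0.02, 0.013, 0.085, 0, 0, -0.06, 255], [0.06, 0.04, 0.095, 0, 0, -0.13, 255], [0.1, 0.067, 0.095, 0, 0, -0.2, 255], [0.14, 0.095, 0.095, 0, 0, -0.264, 255]]]}}

```text
t: 8.8
position: [582.5, 105.2, 109.1]
orientation: [1.096, 2.942, 0.004]
contact_force: [1.4, 0.1, -1.9]
gripper_width: 49.4
```

Emit:
{"method": "drive_tool", "body": {"increments": [[[0.035, 0.025, 0, 0, 0, 0, 255], [0.057, 0.042, -0.02, 0, 0, 0, 255], [0.057, 0.042, -0.045, 0, 0, 0, 255], [0.057, 0.042, -0.045, 0, 0, 0, 255]]]}}

```text
t: 9.2
position: [635.4, 145.5, 58.5]
orientation: [-1.091, -2.941, 0.006]
contact_force: [-0.5, 0.1, -2.1]
gripper_width: 49.1
```

```bash
python3 - <<'E'
from h import *
pose()
for n in ['wrist']:
    c=cam(n); save(c,'p3')
E
```

```text
t 9.2 tcp [635.4 145.5  58.5] jaw 139.3 tilt 0.36 w 49.1 F [-0.5  0.1 -2.1]
```

View pics/p3.png

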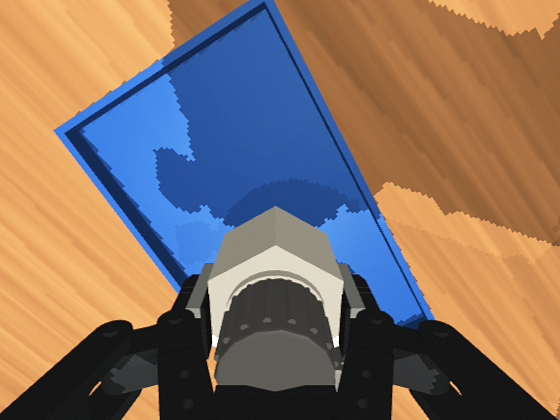

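Emit:
{"method": "drive_tool", "body": {"increments": [[[0.003, 0.001, -0.015, 0, 0, 0, 255], [0.003, 0.001, -0.03, 0, 0, 0, 255], [0.003, 0.001, -0.038, 0, 0, 0, 255], [0.003, 0.001, -0.041, 0, 0, 0, 255], [0.003, 0.001, -0.041, 0, 0, 0, 255]]]}}

```text
t: 9.75
position: [640.4, 146.7, 20.5]
orientation: [-1.092, -2.945, 0.001]
contact_force: [0.0, -0.2, -1.5]
gripper_width: 49.5
```

```bash
python3 - <<'E'
from h import *
pose()
c=cam('top'); save(c,'t1',(180,100,300,200),6); pose()
E
```

```text
t 9.75 tcp [640.4 146.7  20.5] jaw 139.3 tilt 0.05 w 49.5 F [ 0.  -0.2 -1.5]
t 9.8 tcp [640.8 147.   21. ] jaw 139.3 tilt 0.01 w 49.6 F [-0.5  0.3 -1.7]
```

View pics/t1.png

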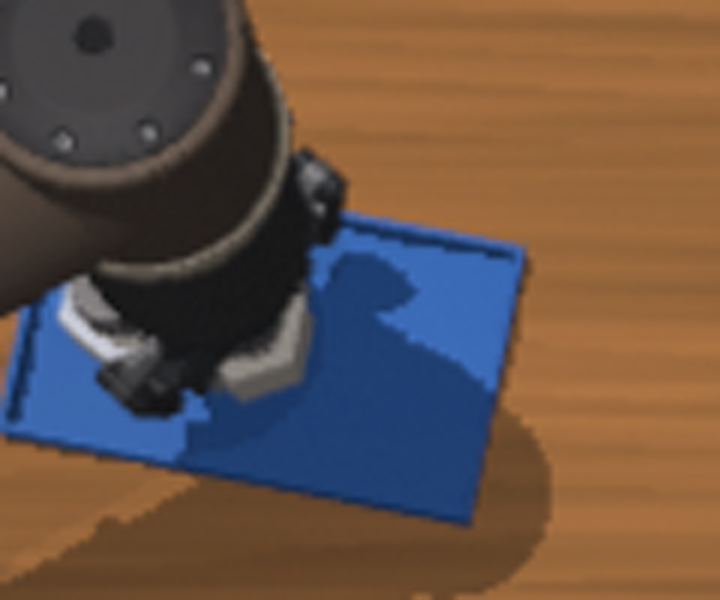

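Emit:
{"method": "drive_tool", "body": {"increments": [[[0, 0, -0.003, 0, 0, 0, 255], [0.0005, 0.003, -0.003, 0, 0, 0, 255], [0.001, 0.0055, -0.003, 0, 0, 0, 255], [0.0015, 0.0075, -0.003, 0, 0, 0, 255], [0.0018, 0.0095, -0.003, 0, 0, 0, 255]]]}}

```text
t: 10.3
position: [642.6, 156.7, 18.1]
orientation: [1.092, 2.946, -0.0]
contact_force: [0.4, -1.1, -0.6]
gripper_width: 49.5
```

Emit:
{"method": "drive_tool", "body": {"increments": [[[0, 0, 0, 0, 0, 0, 255], [0, 0, 0, 0, 0, 0, 255]]]}}

```text
t: 10.5
position: [642.5, 156.7, 17.9]
orientation: [1.092, 2.946, 0.0]
contact_force: [-0.4, 0.9, -1.2]
gripper_width: 49.4
```

```bash
python3 - <<'E'
from h import *
pose()
c=cam('top'); save(c,'t2',(180,100,300,200),6)
E
```

```text
t 10.5 tcp [642.5 156.7  17.9] jaw 139.3 tilt 0.01 w 49.4 F [-0.4  0.9 -1.2]
```

View pics/t2.png

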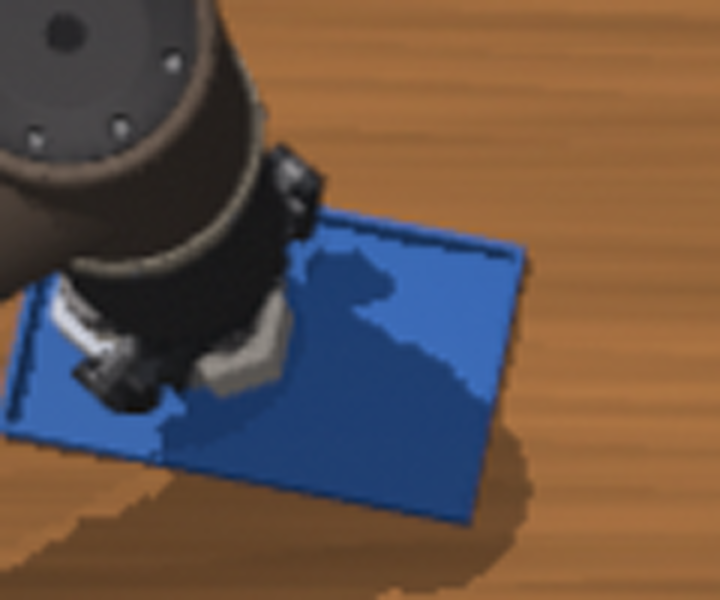

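Emit:
{"method": "drive_tool", "body": {"increments": [[[0.0002, 0.001, 0, 0, 0, 0, 255], [0.0004, 0.002, 0, 0, 0, 0, 255], [0.0004, 0.002, 0, 0, 0, 0, 100], [0.0004, 0.002, 0, 0, 0, 0, 60], [0.0004, 0.002, 0, 0, 0, 0, 0]]]}}

```text
t: 11.05
position: [643.1, 158.7, 18.2]
orientation: [1.092, 2.945, 0.001]
contact_force: [-0.0, 0.3, -0.3]
gripper_width: 77.6
```

Emit:
{"method": "drive_tool", "body": {"increments": [[[0, 0, 0, 0, 0, 0, 0], [0, 0, 0, 0, 0, 0, 0], [0, 0, 0.045, 0, 0, 0, 0], [0, 0, 0.09, 0, 0, 0, 0], [-0.02, 0.02, 0.12, 0, 0, 0, 0]]]}}

```text
t: 11.55
position: [625.1, 177.6, 141.0]
orientation: [1.094, 2.942, 0.003]
contact_force: [-0.4, 0.5, 0.1]
gripper_width: 85.3
```

Emit:
{"method": "drive_tool", "body": {"increments": [[[-0.04, 0.02, 0.015, 0, 0, -0.1, 0], [-0.08, 0.04, 0.03, 0, 0, -0.2, 0], [-0.12, 0.06, 0.03, 0, 0, -0.3, 0], [-0.16, 0.08, 0.03, 0, 0, -0.4, 0], [-0.2, 0.1, 0.03, 0, 0, -0.5, 0]]]}}

```text
t: 12.05
position: [421.4, 279.0, 168.3]
orientation: [-1.792, -2.58, -0.002]
contact_force: [-0.4, 1.6, 1.0]
gripper_width: 85.4
```

```bash
python3 - <<'E'
from h import *
pose()
c=cam('wrist'); save(c,'w4',s=1.2); w=cloud(c)
for d in manip.tip_of('tin_a','wrist'): print(np.round(d['position'],1),d['confidence'])
m=(np.hypot(w[...,0]-438,w[...,1]-273)<40)&(abs(w[...,2]-48)<4); p=w[m][:,:2].astype(np.float32); print('tin',len(p),cv2.minEnclosingCircle(p))
for d in manip.trace('bottle_a','wrist')[:2]:
    v=w[d['pixels']]; v=v[v[:,2]>68]; x,y=np.nanmedian(v,0)[:2]; print(d['pixels'].sum(),round(d['confidence'],2),np.nanmax(v[:,2]))
    silfit(c,d['pixels'],x,y,z0=4)
E
```

```text
t 12.05 tcp [421.4 279.  168.3] jaw 110.4 tilt 0.06 w 85.4 F [-0.4  1.6  1. ]
[ 4.357e+02  2.732e+02 -1.000e-01] 0.95
tin 2288 ((438.23870849609375, 273.6372375488281), 22.652263641357422)
  return np.nanmean(a, axis, out=out, keepdims=keepdims)
Traceback (most recent call last):
ValueError: zero-size array to reduction operation fmax which has no identity
```

View pics/w4.png

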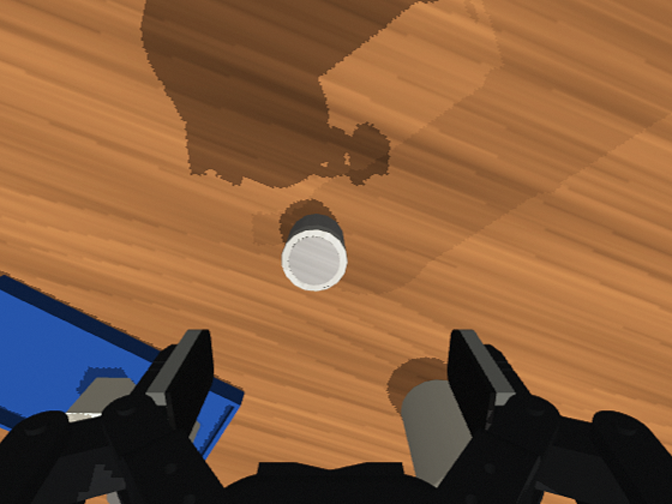

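The wrist picture shows the tin at (315,260), clear around it, at (438,273.6).

Emit:
{"method": "drive_tool", "body": {"increments": [[[0.0165, -0.0054, -0.03, 0, 0, 0, 0], [0.0165, -0.0054, -0.07, 0, 0, 0, 0], [0.0165, -0.0054, -0.09, 0, 0, 0, 0], [0.0165, -0.0054, -0.09, 0, 0, 0, 0]]]}}

```text
t: 12.6
position: [438.7, 271.0, 75.1]
orientation: [-1.787, -2.583, 0.009]
contact_force: [0.6, -0.3, 0.0]
gripper_width: 85.4
```

```bash
python3 - <<'E'
from h import *
pose()
c=cam('wrist'); w=cloud(c)
m=(np.hypot(w[...,0]-438,w[...,1]-273)<40)&(abs(w[...,2]-48)<4); p=w[m][:,:2].astype(np.float32); print('tin',len(p),cv2.minEnclosingCircle(p))
c=cam('scene'); w=cloud(c)
for d in manip.trace('bottle_a','scene')[:2]:
    v=w[d['pixels']]; v=v[v[:,2]>68]; x,y=np.nanmedian(v,0)[:2]; print(d['pixels'].sum(),round(d['confidence'],2),np.nanmax(v[:,2]))
    silfit(c,d['pixels'],x,y,z0=4)
save(c,'s4',(270,200,370,290),6)
E
```

```text
t 12.6 tcp [438.7 271.   75.1] jaw 110.6 tilt 0.34 w 85.4 F [ 0.6 -0.3  0. ]
tin 4963 ((438.31658935546875, 273.7540588378906), 22.900171279907227)
720 0.93 83.54525249454713
sil [649.9 206.2] yaw 19.9 1-iou 0.057
sil [649.9 206.3] yaw 19.9 1-iou 0.058
sil [650.1 206.3] yaw 21.0 1-iou 0.059
674 0.71 84.16253644555667
sil [642.1 157.5] yaw 24.6 1-iou 0.099
sil [641.8 157.7] yaw 20.2 1-iou 0.102
sil [642.3 157.4] yaw 26.1 1-iou 0.103
```

View pics/s4.png

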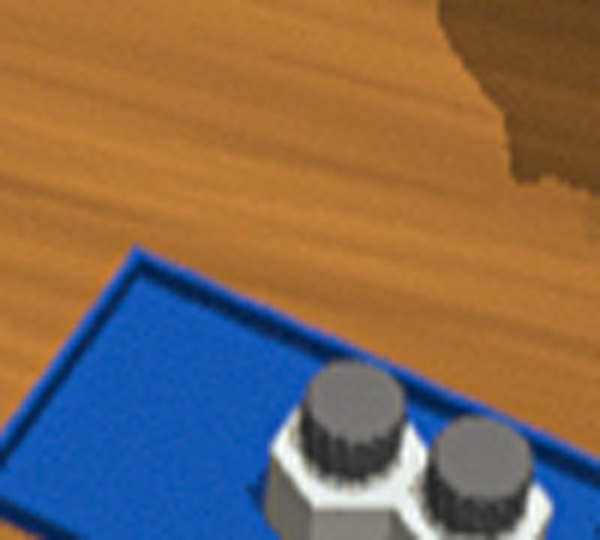

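The bottles stand flush, with about 49–50 mm between centres and their flats together. Next I'll grasp the tin.

Emit:
{"method": "drive_tool", "body": {"increments": [[[-0.0005, 0.002, -0.03, 0, 0, 0, 0], [-0.0005, 0.002, -0.062, 0, 0, 0, 0], [-0.0005, 0.002, -0.062, 0, 0, 0, 60], [-0.0005, 0.002, -0.062, 0, 0, 0, 120], [-0.0005, 0.002, -0.062, 0, 0, 0, 255]]]}}

```text
t: 13.25
position: [440.0, 276.2, 18.0]
orientation: [1.786, 2.584, 0.005]
contact_force: [0.8, -1.4, 1.4]
gripper_width: 43.8
```

Emit:
{"method": "drive_tool", "body": {"increments": [[[0, 0, 0, 0, 0, 0, 255], [0, 0, 0, 0, 0, 0, 255], [0, 0, 0, 0, 0, 0, 255]]]}}

```text
t: 13.55
position: [440.0, 276.3, 18.2]
orientation: [1.785, 2.584, 0.006]
contact_force: [-0.2, -0.7, 6.9]
gripper_width: 43.3
```

Emit:
{"method": "drive_tool", "body": {"increments": [[[0, 0, 0.05, 0, 0, 0, 255], [0, -0.01, 0.095, 0, 0, 0.1, 255], [0.02, -0.045, 0.115, 0, 0, 0.23, 255], [0.045, -0.085, 0.115, 0, 0, 0.36, 255], [0.075, -0.12, 0.115, 0, 0, 0.51, 255]]]}}

```text
t: 14.05
position: [511.6, 158.4, 133.9]
orientation: [1.095, 2.942, 0.007]
contact_force: [0.6, 0.8, -2.7]
gripper_width: 43.1
```

Emit:
{"method": "drive_tool", "body": {"increments": [[[0.03, -0.025, 0, 0, 0, 0, 255], [0.065, -0.05, 0, 0, 0, 0, 255], [0.1, -0.074, -0.02, 0, 0, 0, 255], [0.113, -0.074, -0.06, 0, 0, 0, 255], [0.113, -0.074, -0.07, 0, 0, 0, 255]]]}}

```text
t: 14.55
position: [623.4, 83.4, 57.8]
orientation: [-1.109, -2.936, 0.003]
contact_force: [-1.6, -1.1, -2.3]
gripper_width: 43.1
```

Emit:
{"method": "drive_tool", "body": {"increments": [[[0, 0, 0, 0, 0, 0, 255]]]}}

```text
t: 14.65
position: [622.5, 84.4, 59.7]
orientation: [-1.106, -2.938, 0.004]
contact_force: [0.2, -1.0, -0.6]
gripper_width: 42.8
```

Emit:
{"method": "drive_tool", "body": {"increments": [[[0.004, -0.002, -0.015, 0, 0, 0, 255], [0.004, -0.002, -0.028, 0, 0, 0, 255], [0.004, -0.002, -0.036, 0, 0, 0, 255], [0.004, -0.002, -0.036, 0, 0, 0, 255], [0.004, -0.002, -0.036, 0, 0, 0, 255]]]}}

```text
t: 15.15
position: [627.7, 83.4, 25.2]
orientation: [1.105, 2.941, -0.0]
contact_force: [-0.7, 0.8, -1.8]
gripper_width: 43.1
```

Emit:
{"method": "drive_tool", "body": {"increments": [[[0, 0, 0, 0, 0, 0, 255]]]}}

```text
t: 15.25
position: [628.1, 83.4, 25.6]
orientation: [1.105, 2.94, 0.001]
contact_force: [-0.2, -0.5, -0.8]
gripper_width: 42.6
```

Emit:
{"method": "drive_tool", "body": {"increments": [[[0, 0, -0.003, 0, 0, 0, 255], [0, 0, -0.003, 0, 0, 0, 255], [0, 0, -0.003, 0, 0, 0, 100], [0, 0, -0.003, 0, 0, 0, 70], [0, 0, -0.003, 0, 0, 0, 70]]]}}

```text
t: 15.75
position: [627.8, 83.1, 22.0]
orientation: [1.105, 2.941, -0.0]
contact_force: [-0.0, 1.1, -0.5]
gripper_width: 62.0
```

Emit:
{"method": "drive_tool", "body": {"increments": [[[0, 0, 0, 0, 0, 0, 60], [0, 0, 0.04, 0, 0, 0, 60], [0, 0, 0.09, 0, 0, 0, 60], [-0.02, -0.04, 0.12, 0, 0, -0.1, 60], [-0.04, -0.08, 0.15, 0, 0, -0.2, 60]]]}}

```text
t: 16.25
position: [590.6, 8.8, 169.2]
orientation: [1.396, 2.813, 0.001]
contact_force: [1.1, -0.6, 0.8]
gripper_width: 65.2
```

Emit:
{"method": "drive_tool", "body": {"increments": [[[-0.025, -0.043, 0, 0, 0, -0.1, 60], [-0.05, -0.086, 0, 0, 0, -0.2, 60], [-0.075, -0.129, 0, 0, 0, -0.3, 60], [-0.1, -0.172, 0, 0, 0, -0.3, 60], [-0.125, -0.215, 0, 0, 0, -0.3, 60]]]}}

```text
t: 16.75
position: [464.3, -207.5, 168.0]
orientation: [1.798, 2.575, 0.001]
contact_force: [1.3, -0.3, 1.0]
gripper_width: 65.5
```

```bash
python3 - <<'E'
from h import *
pose()
c=cam('wrist'); save(c,'w5',s=1.2); w=cloud(c)
for d in manip.tip_of('bottle_small','wrist'): print(np.round(d['position'],1),d['confidence'])
m=(np.hypot(w[...,0]-430,w[...,1]+268)<40)&(abs(w[...,2]-60)<4); p=w[m][:,:2].astype(np.float32); print('cap',len(p),cv2.minEnclosingCircle(p),np.median(c['image'][m],0))
c=cam('scene'); w=cloud(c)
m=(np.hypot(w[...,0]-628,w[...,1]-83)<40)&(w[...,2]>40)&(w[...,2]<90); print('tin top',np.nanpercentile(w[m],[5,50,95],axis=0))
E
```

```text
t 16.75 tcp [ 464.3 -207.5  168. ] jaw 110.2 tilt 0.04 w 65.5 F [ 1.3 -0.3  1. ]
[ 417.6 -353.1   -3.1] 0.85
[ 491.9 -327.7    1.9] 0.68
[ 433.6 -268.4   -5.9] 0.65
[ 3.569e+02 -2.834e+02  1.000e-01] 0.64
[ 510.5 -256.8   -2.8] 0.57
cap 1230 ((432.2038269042969, -267.2956237792969), 15.121529579162598) [99. 96. 91.]
tin top [[609.67113052  64.28742798  42.79908761]
 [630.29595643  82.94557739  51.08154122]
 [647.23833395 100.89557546  53.88992014]]
```

View pics/w5.png

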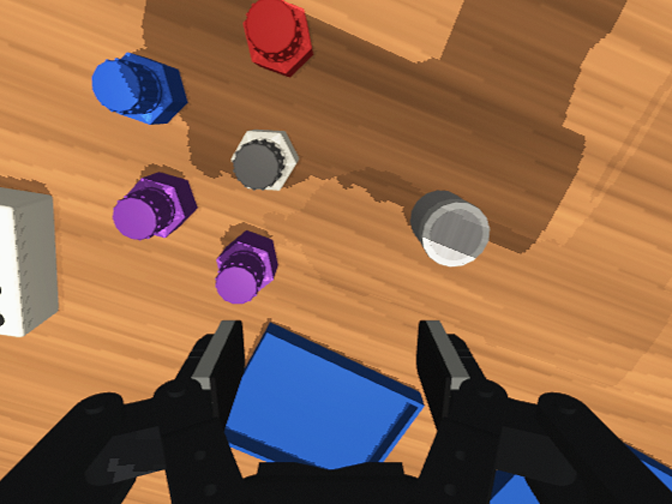

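Wrist picture: the white-bodied, grey-capped bottle is at (262,160), with blue (130,88), red (275,35) and purple (145,208) and (243,270) around it. I'll grip its cap with the fingers passing between the look-alikes.

Emit:
{"method": "drive_tool", "body": {"increments": [[[-0.016, -0.03, -0.03, 0, 0, -0.06, 110], [-0.0321, -0.0598, -0.06, 0, 0, -0.12, 110], [-0.0321, -0.0598, -0.08, 0, 0, -0.12, 110], [-0.0321, -0.0598, -0.08, 0, 0, -0.12, 110]]]}}

```text
t: 17.3
position: [431.8, -265.5, 85.2]
orientation: [-1.948, -2.459, 0.003]
contact_force: [-0.2, 0.3, 0.0]
gripper_width: 48.6
```

```bash
python3 - <<'E'
from h import *
pose()
c=cam('wrist'); w=cloud(c)
m=(np.hypot(w[...,0]-432,w[...,1]+267)<30)&(abs(w[...,2]-60)<3); p=w[m][:,:2].astype(np.float32); print('cap',len(p),cv2.minEnclosingCircle(p))
E
```

```text
t 17.3 tcp [ 431.8 -265.5   85.2] jaw 103.2 tilt 0.29 w 48.6 F [-0.2  0.3  0. ]
cap 1973 ((431.744140625, -267.2313537597656), 15.190986633300781)
```

Emit:
{"method": "drive_tool", "body": {"increments": [[[0, -0.001, -0.03, 0, 0, 0, 110], [0, -0.001, -0.058, 0, 0, 0, 110], [0, -0.001, -0.058, 0, 0, 0, 110], [0, -0.001, -0.058, 0, 0, 0, 255], [0, -0.001, -0.058, 0, 0, 0, 255]]], "grip_force": 35}}

```text
t: 17.85
position: [435.3, -266.9, 31.6]
orientation: [1.946, 2.463, 0.002]
contact_force: [0.3, -0.4, -0.5]
gripper_width: 26.8
```

Emit:
{"method": "drive_tool", "body": {"increments": [[[0, 0, 0, 0, 0, 0, 255], [0, 0, 0, 0, 0, 0, 255], [0, 0, 0, 0, 0, 0, 255]]]}}

```text
t: 18.15
position: [435.2, -266.9, 31.5]
orientation: [1.947, 2.461, 0.003]
contact_force: [1.2, 2.8, 7.4]
gripper_width: 26.7
```

Emit:
{"method": "drive_tool", "body": {"increments": [[[0, 0, 0.045, 0, 0, 0, 255], [0, 0, 0.09, 0, 0, 0, 255], [0.042, 0.016, 0.1, 0, 0, 0, 255], [0.085, 0.032, 0.1, 0, 0, 0, 255], [0.128, 0.049, 0.1, 0, 0, 0, 255]]]}}

```text
t: 18.65
position: [563.4, -217.5, 132.0]
orientation: [1.949, 2.46, 0.003]
contact_force: [-0.1, -1.3, -0.8]
gripper_width: 26.8
```

Emit:
{"method": "drive_tool", "body": {"increments": [[[0.04, 0.015, 0, 0, 0, 0, 255], [0.064, 0.024, -0.02, 0, 0, 0, 255], [0.064, 0.024, -0.06, 0, 0, 0, 255], [0.064, 0.024, -0.06, 0, 0, 0, 255], [0.064, 0.024, -0.06, 0, 0, 0, 255]]]}}

```text
t: 19.15
position: [625.0, -194.1, 70.0]
orientation: [-1.949, -2.463, 0.002]
contact_force: [0.1, 0.4, 0.7]
gripper_width: 26.8
```

```bash
python3 - <<'E'
from h import *
pose()
c=cam('wrist'); save(c,'w6')
E
```

```text
t 19.15 tcp [ 625.  -194.1   70. ] jaw 103.3 tilt 0.1 w 26.8 F [0.1 0.4 0.7]
```

View pics/w6.png

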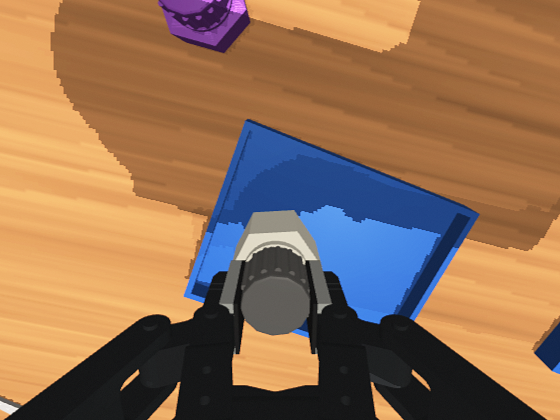

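Emit:
{"method": "drive_tool", "body": {"increments": [[[0.002, 0, -0.015, 0, 0, 0, 255], [0.002, 0, -0.025, 0, 0, 0, 255], [0.002, 0, -0.032, 0, 0, 0, 255], [0.002, 0, -0.032, 0, 0, 0, 255], [0.002, 0, -0.032, 0, 0, 0, 255]]]}}

```text
t: 19.7
position: [627.5, -194.0, 37.7]
orientation: [-1.95, -2.463, 0.0]
contact_force: [-0.5, 0.4, -1.3]
gripper_width: 26.9
```

Emit:
{"method": "drive_tool", "body": {"increments": [[[0, 0, 0, 0, 0, 0, 255]]]}}

```text
t: 19.8
position: [627.9, -194.0, 38.1]
orientation: [1.949, 2.463, 0.0]
contact_force: [-0.6, -0.4, -1.6]
gripper_width: 26.8
```

Emit:
{"method": "drive_tool", "body": {"increments": [[[0, 0, -0.0023, 0, 0, 0, 255], [0, 0, -0.0023, 0, 0, 0, 255], [0, 0, -0.0023, 0, 0, 0, 140], [0, 0, -0.0023, 0, 0, 0, 110], [0, 0, -0.0023, 0, 0, 0, 110]]]}}

```text
t: 20.3
position: [627.6, -193.9, 35.5]
orientation: [1.95, 2.463, 0.0]
contact_force: [-0.3, 0.6, 0.2]
gripper_width: 48.7
```

Emit:
{"method": "drive_tool", "body": {"increments": [[[0, 0, 0.04, 0, 0, 0, 110], [0, 0, 0.08, 0, 0, 0, 80], [-0.04, 0.015, 0.1, 0, 0, 0.12, 60], [-0.08, 0.03, 0.11, 0, 0, 0.24, 60], [-0.12, 0.045, 0.11, 0, 0, 0.36, 60]]]}}

```text
t: 20.8
position: [507.2, -148.6, 147.0]
orientation: [1.469, 2.774, 0.002]
contact_force: [-0.0, 1.8, 0.0]
gripper_width: 65.4
```

Emit:
{"method": "drive_tool", "body": {"increments": [[[-0.04, 0.01, 0, 0, 0, 0.12, 60], [-0.075, 0.021, -0.02, 0, 0, 0.24, 60], [-0.075, 0.021, -0.05, 0, 0, 0.24, 60], [-0.075, 0.021, -0.05, 0, 0, 0.24, 60]]]}}

```text
t: 21.2
position: [429.9, -127.8, 93.6]
orientation: [-1.134, -2.926, 0.002]
contact_force: [-1.4, -0.9, 0.4]
gripper_width: 65.2
```

```bash
python3 - <<'E'
from h import *
pose()
c=cam('wrist'); w=cloud(c)
m=(np.hypot(w[...,0]-432,w[...,1]+128)<40)&(abs(w[...,2]-48)<4); p=w[m][:,:2].astype(np.float32); print('tin',len(p),cv2.minEnclosingCircle(p))
c=cam('scene'); w=cloud(c)
m=(np.hypot(w[...,0]-628,w[...,1]+194)<40)&(w[...,2]>58)&(w[...,2]<90); print('small top',m.sum(),np.nanpercentile(w[m],[5,50,95],axis=0))
E
```

```text
t 21.2 tcp [ 429.9 -127.8   93.6] jaw 137.6 tilt 0.21 w 65.2 F [-1.4 -0.9  0.4]
tin 4202 ((431.44091796875, -130.987060546875), 22.59718132019043)
small top 95 [[ 613.65195631 -204.34149132   58.95526331]
 [ 626.1030754  -192.57095897   62.40866717]
 [ 636.64845965 -181.32247431   64.9304191 ]]
```

Emit:
{"method": "drive_tool", "body": {"increments": [[[0.001, -0.0032, -0.02, 0, 0, 0, 20], [0.001, -0.0032, -0.05, 0, 0, 0, 20], [0.001, -0.0032, -0.079, 0, 0, 0, 20], [0.001, -0.0032, -0.079, 0, 0, 0, 20], [0.001, -0.0032, -0.079, 0, 0, 0, 100]]], "grip_force": 40}}

```text
t: 21.8
position: [434.6, -131.3, 17.1]
orientation: [-1.135, -2.929, 0.001]
contact_force: [0.1, -0.0, 0.0]
gripper_width: 66.0
```

Emit:
{"method": "drive_tool", "body": {"increments": [[[0, 0, 0, 0, 0, 0, 255], [0, 0, 0, 0, 0, 0, 255], [0, 0, 0, 0, 0, 0, 255], [0, 0, 0, 0, 0, 0, 255]]]}}

```text
t: 22.2
position: [435.1, -131.1, 18.2]
orientation: [1.133, 2.927, 0.002]
contact_force: [-0.6, -0.0, 7.3]
gripper_width: 42.8
```

Emit:
{"method": "drive_tool", "body": {"increments": [[[0, 0, 0.045, 0, 0, 0, 255], [0.015, 0, 0.085, 0, 0, 0, 255], [0.06, 0.002, 0.09, 0, 0, 0, 255], [0.11, 0.004, 0.09, 0, 0, 0, 255], [0.155, 0.005, 0.09, 0, 0, 0, 255]]]}}

```text
t: 22.7
position: [591.3, -126.0, 109.0]
orientation: [1.133, 2.926, 0.003]
contact_force: [-0.0, 0.1, -0.5]
gripper_width: 43.0
```

Emit:
{"method": "drive_tool", "body": {"increments": [[[0.035, 0, 0, 0, 0, 0, 255], [0.046, 0, -0.03, 0, 0, 0, 255], [0.046, 0, -0.06, 0, 0, 0, 255], [0.046, 0, -0.075, 0, 0, 0, 255], [0.046, 0, -0.082, 0, 0, 0, 255]]]}}

```text
t: 23.2
position: [633.6, -126.2, 23.5]
orientation: [-1.134, -2.928, 0.001]
contact_force: [-0.6, -0.1, -0.8]
gripper_width: 43.0
```

Emit:
{"method": "drive_tool", "body": {"increments": [[[0, 0, 0, 0, 0, 0, 255], [0, 0, 0, 0, 0, 0, 255]]]}}

```text
t: 23.4
position: [635.3, -126.1, 26.0]
orientation: [1.134, 2.928, 0.001]
contact_force: [0.1, -0.9, 0.3]
gripper_width: 43.1
```

Emit:
{"method": "drive_tool", "body": {"increments": [[[0, 0, -0.002, 0, 0, 0, 255], [0, 0, -0.0035, 0, 0, 0, 255], [0, 0, -0.0035, 0, 0, 0, 110], [0, 0, -0.0035, 0, 0, 0, 80], [0, 0, -0.0035, 0, 0, 0, 80]]]}}

```text
t: 23.9
position: [634.6, -126.1, 21.0]
orientation: [1.135, 2.929, 0.0]
contact_force: [0.6, 0.0, 0.0]
gripper_width: 58.7
```

Emit:
{"method": "drive_tool", "body": {"increments": [[[0, 0, 0, 0, 0, 0, 80], [0, 0, 0.04, 0, 0, 0, 80], [0, 0, 0.09, 0, 0, 0, 80], [-0.04, -0.005, 0.13, 0, 0, 0, 80], [-0.08, -0.015, 0.16, 0, 0, 0, 80]]]}}

```text
t: 24.4
position: [560.8, -139.5, 178.0]
orientation: [1.133, 2.929, 0.001]
contact_force: [-0.4, -0.0, 0.7]
gripper_width: 58.9
```

Emit:
{"method": "drive_tool", "body": {"increments": [[[-0.02, -0.045, 0.02, 0, 0, 0, 0], [-0.04, -0.09, 0.04, 0, 0, 0, 0], [-0.06, -0.13, 0.04, 0, 0, 0, 0], [-0.08, -0.17, 0.04, 0, 0, 0, 0], [-0.1, -0.21, 0.04, 0, 0, 0, 0]]]}}

```text
t: 24.9
position: [459.4, -351.2, 216.8]
orientation: [1.134, 2.929, 0.0]
contact_force: [1.3, -0.8, -0.0]
gripper_width: 85.1
```

```bash
python3 - <<'E'
from h import *
pose()
c=cam('scene'); save(c,'s7',(150,120,470,320),2.5); w=cloud(c)
for n,x,y,zl in [('tinL',629,83,45),('tinS',635,-127,45),('small',627,-193,58)]:
    m=(np.hypot(w[...,0]-x,w[...,1]-y)<30)&(w[...,2]>zl); print(n,np.round(np.nanpercentile(w[m],[5,50,95],axis=0),1).tolist())
c=cam('top'); save(c,'t7',(180,100,380,240),4)
for o in ['bottle_a','bottle_small','tin_a','tube_rack','wash_bottle']:
    for d in manip.tip_of(o,'top'): print(o,np.round(d['position']),round(d['confidence'],2))
E
```

```text
t 24.9 tcp [ 459.4 -351.2  216.8] jaw 137.7 tilt 0.06 w 85.1 F [ 1.3 -0.8 -0. ]
tinL [[608.1, 64.5, 47.8], [628.9, 83.1, 51.0], [646.4, 100.8, 54.3]]
tinS [[615.8, -144.7, 47.3], [635.8, -125.6, 50.7], [654.0, -107.9, 53.8]]
small [[614.0, -204.0, 59.5], [625.1, -192.4, 62.2], [637.3, -181.1, 64.5]]
bottle_a [639. 158.   5.] 0.75
bottle_a [649. 204.   5.] 0.56
bottle_small [ 419. -357.   -4.] 0.76
bottle_small [ 488. -326.    3.] 0.55
tin_a [ 636. -126.   10.] 0.68
tin_a [628.  80.   3.] 0.6
tin_a [550. 428.  -0.] 0.48
wash_bottle [552. 427.  -2.] 0.7
```

View pics/s7.png

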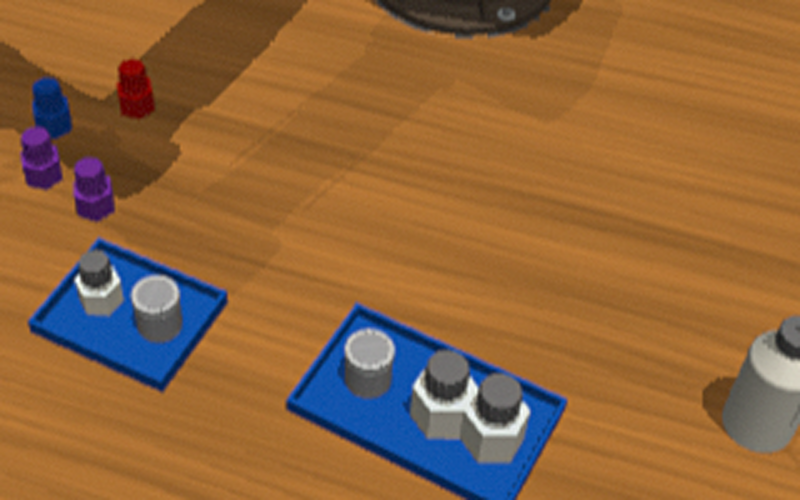

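View pics/t7.png

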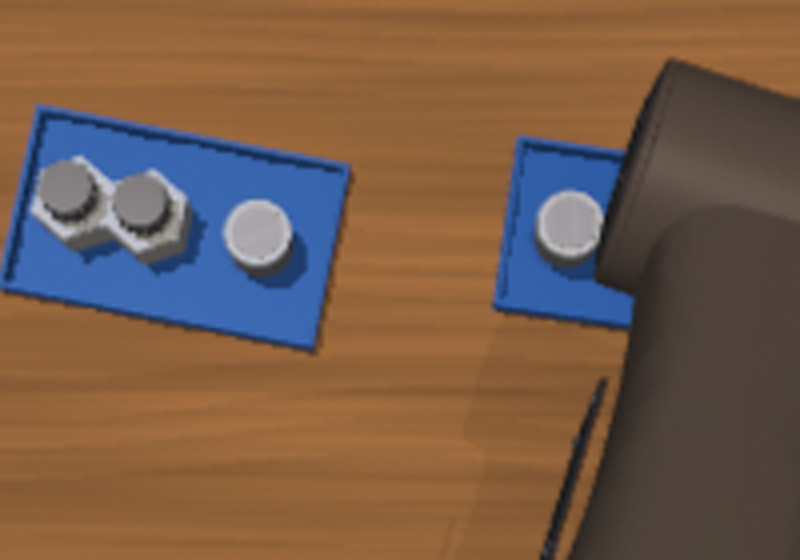

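Everything appears in place. One closer wrist view of the bottle contact before handing in.

Emit:
{"method": "drive_tool", "body": {"increments": [[[0.01, 0.048, 0.01, 0, 0, -0.14, 0], [0.02, 0.096, 0.02, 0, 0, -0.28, 0], [0.03, 0.144, 0.02, 0, 0, -0.42, 0], [0.04, 0.192, 0.02, 0, 0, -0.5, 0], [0.05, 0.24, 0.02, 0, 0, -0.5, 0]]]}}

```text
t: 25.75
position: [508.9, -116.0, 236.7]
orientation: [1.826, 2.555, 0.001]
contact_force: [1.2, 0.3, 0.6]
gripper_width: 85.2
```

Emit:
{"method": "drive_tool", "body": {"increments": [[[0.04, 0.02, 0, 0, 0, 0, 0], [0.08, 0.03, 0, 0, 0, 0, 0], [0.08, 0.03, 0, 0, 0, 0, 0], [0.08, 0.03, 0, 0, 0, 0, 0]]]}}

```text
t: 26.15
position: [589.1, -87.2, 235.3]
orientation: [-1.82, -2.559, 0.002]
contact_force: [-0.3, -0.4, -0.4]
gripper_width: 85.5
```

```bash
python3 - <<'E'
from h import *
pose()
c=cam('wrist'); save(c,'w8',s=1.4)
ps=[]
for d in manip.trace('bottle_a','wrist')[:2]:
    w=cloud(c)[d['pixels']]; w=w[(w[:,2]>76)&(w[:,2]<90)]
    if len(w): x,y=np.nanmedian(w,0)[:2]; ps.append(silfit(c,d['pixels'],x,y,z0=4))
if len(ps)==2: v=ps[0][:2]-ps[1][:2]; print(np.hypot(*v),np.degrees(np.arctan2(*v[::-1]))%60)
E
```

```text
t 26.15 tcp [589.1 -87.2 235.3] jaw 109.2 tilt 0.09 w 85.5 F [-0.3 -0.4 -0.4]
sil [641.5 157.4] yaw 17.5 1-iou 0.039
sil [641.3 157.3] yaw 18.0 1-iou 0.039
sil [641.7 157.7] yaw 17.6 1-iou 0.039
sil [649.9 207.7] yaw 23.3 1-iou 0.439
sil [649.8 208.2] yaw 26.2 1-iou 0.44
sil [649.7 207.9] yaw 27.1 1-iou 0.44
51.00091416129123 20.560447170401943
```

View pics/w8.png

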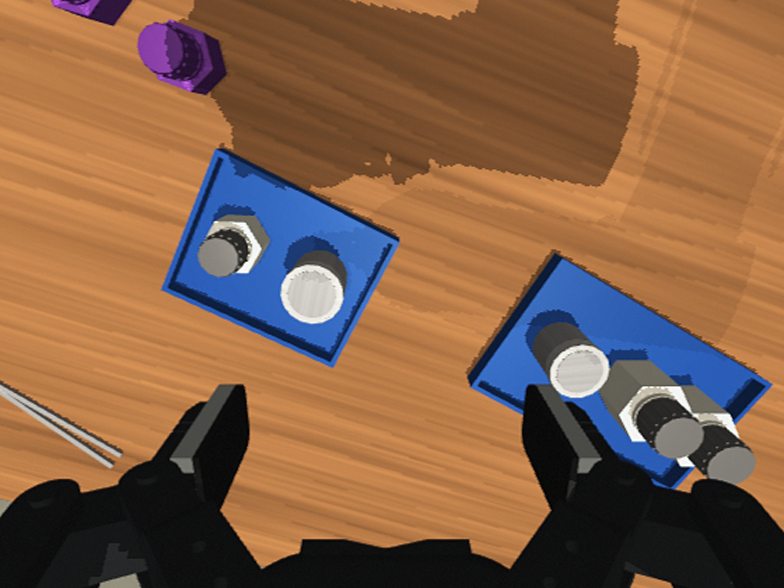

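That view hides bottle A behind B, and I have used all 16 pictures. I'll get one numeric fit from a better angle.

Emit:
{"method": "drive_tool", "body": {"increments": [[[-0.03, 0.035, 0.015, 0, 0, 0, 0], [-0.06, 0.07, 0.03, 0, 0, 0, 0], [-0.09, 0.105, 0.045, 0, 0, 0, 0], [-0.12, 0.14, 0.06, 0, 0, 0, 0], [-0.14, 0.175, 0.065, 0, 0, 0, 0]]]}}

```text
t: 26.75
position: [446.7, 86.2, 303.5]
orientation: [1.824, 2.556, 0.006]
contact_force: [1.0, 1.0, 0.7]
gripper_width: 85.5
```

Emit:
{"method": "drive_tool", "body": {"increments": [[[0, 0.045, 0.01, 0, 0, -0.12, 0], [0, 0.09, 0.02, 0, 0, -0.24, 0], [0, 0.1, 0.02, 0, 0, -0.36, 0], [0, 0.1, 0.02, 0, 0, -0.4, 0], [0, 0.1, 0.02, 0, 0, -0.4, 0]]]}}

```text
t: 27.25
position: [447.9, 185.8, 321.6]
orientation: [-2.296, -2.145, -0.001]
contact_force: [-0.0, -0.3, -0.6]
gripper_width: 85.5
```

```bash
python3 - <<'E'
from h import *
pose()
for n in ('wrist','top'):
    c=cam(n); ps=[]; print(n)
    for d in manip.trace('bottle_a',n)[:2]:
        w=cloud(c)[d['pixels']]; w=w[(w[:,2]>76)&(w[:,2]<90)]; print(d['pixels'].sum(),round(d['confidence'],2),len(w))
        if len(w): x,y=np.nanmedian(w,0)[:2]; ps.append(silfit(c,d['pixels'],x,y,z0=4))
    if len(ps)==2: v=ps[0][:2]-ps[1][:2]; print(np.hypot(*v),np.degrees(np.arctan2(*v[::-1]))%60)
for o in ['tube_rack','wash_bottle','bottle_small']:
    for d in manip.tip_of(o,'top'): print(o,np.round(d['position']),round(d['confidence'],2))
E
```

```text
t 27.25 tcp [447.9 185.8 321.6] jaw 86.1 tilt 0.04 w 85.5 F [-0.  -0.3 -0.6]
wrist
1652 0.74 540
sil [649.9 206.1] yaw 26.5 1-iou 0.063
sil [649.8 206.1] yaw 25.0 1-iou 0.063
sil [649.8 206.2] yaw 26.3 1-iou 0.064
1741 0.6 555
sil [641.5 156.8] yaw 19.4 1-iou 0.029
sil [641.5 156.8] yaw 19.2 1-iou 0.029
sil [641.5 157. ] yaw 18.8 1-iou 0.029
50.00834560139881 20.382634238802197
top
341 0.92 147
sil [652.6 207.1] yaw 19.1 1-iou 0.136
sil [652.3 207.1] yaw 13.4 1-iou 0.137
sil [652.3 206.8] yaw 26.1 1-iou 0.14
350 0.59 144
sil [641.9 158.3] yaw 15.3 1-iou 0.082
sil [641.9 158.5] yaw 22.9 1-iou 0.084
sil [642.1 158.7] yaw 24.6 1-iou 0.087
49.931093259704426 17.572427739836527
tube_rack [ 581. -464.   -0.] 0.82
tube_rack [641. 141.  -3.] 0.58
tube_rack [630.  81.   0.] 0.44
wash_bottle [648. 206.   6.] 0.64
bottle_small [ 488. -330.    3.] 0.75
bottle_small [ 626. -195.    6.] 0.65
bottle_small [ 351. -282.    1.] 0.62
bottle_small [ 417. -354.   -2.] 0.58
```

```bash
python3 - <<'E'
from h import *
c=cam('wrist'); w=cloud(c)
m=np.zeros((420,560),bool)
for d in manip.trace('bottle_a','wrist')[:2]: m|=d['pixels']
near=(np.hypot(w[...,0]-645,w[...,1]-182)<80)&(w[...,2]>11)&(w[...,2]<90)&(np.array(cv2.cvtColor(c['image'],cv2.COLOR_RGB2HSV))[...,1]<90)
print(m.sum(),near.sum(),(m&near).sum())
for M in (m,near):
    M=M.astype(np.float32)
    def f(p):
        s=np.maximum(sil(c,*p[:3],z0=4),sil(c,*p[3:],z0=4)); return 1-np.minimum(s,M).sum()/np.maximum(s,M).sum()
    for t in (14,19,25):
        x0=np.array([649.9,206.1,np.radians(t),641.5,156.8,np.radians(19)])
        sx=np.vstack([x0]+[x0+np.eye(6)[i]*[3,3,.12,3,3,.12][i] for i in range(6)])
        r=minimize(f,x0,method='Nelder-Mead',options=dict(initial_simplex=sx,maxiter=250)); p=r.x; v=p[:2]-p[3:5]
        print(np.round(p[:2],1),round(np.degrees(p[2])%60,1),np.round(p[3:5],1),round(np.degrees(p[5])%60,1),'dist',round(np.hypot(*v),1),'dir',round(np.degrees(np.arctan2(v[1],v[0]))%60,1),round(r.fun,4))
E
```

```text
3333 3260 3199
[650.2 206.1] 18.1 [641.7 157.1] 17.3 dist 49.7 dir 20.1 0.0415
[650.4 206. ] 18.5 [642.  157.2] 18.6 dist 49.6 dir 20.2 0.042
[650.4 206.1] 18.4 [642.2 157.3] 20.2 dist 49.4 dir 20.4 0.0422
[651.8 206.1] 17.0 [643.4 157. ] 16.2 dist 49.8 dir 20.2 0.0621
[651.8 205.9] 17.9 [642.9 157. ] 18.9 dist 49.7 dir 19.7 0.0618
[651.5 206. ] 19.2 [643.  157.1] 19.0 dist 49.6 dir 20.1 0.062
```

The joint fit gives both yaws at about 18–19°, centres 49.6 mm apart and a centre line at about 20°, so the flats are together. Handing in.

```bash
python3 -c "
from h import *
pose(); print(manip.sign_off())"
```

```text
t 27.7 tcp [448.6 185.6 321.3] jaw 86.1 tilt 0.0 w 85.3 F [-0.  -0.1  0.8]
the job is handed in; nothing more can be done
None
```

Both kits are made up and handed in at about 28 s on the robot clock. I filled the long tray first with the two large bottles and a tin. The short tray then got the white small bottle and the other tin.

**Final checks:**
- **Large bottles:** a joint fit from the wrist camera puts them about 49.6 mm apart (50 mm is contact). Both are turned 17–20°, and the line between them is at about 20°, so the flats are together within measuring error. Fits of the rear bottle alone were less certain, giving 23–27° from the wrist camera and 13–26° from the top camera. It was partly hidden in some views.
- **Upright on the floors:** the tops of the tins and the small bottle measured 51 mm and 62 mm. Those match the object heights on the tray floors, within the camera error.
- **Things to leave alone:** none of my moves came near the tube rack, the wash bottle or the coloured look-alikes. In the last checks the rack, the blue one, the red one and one purple one were found at their starting places. The wash bottle was last found in place one check earlier. In the very last check the network gave only a false hit for it, on a large bottle. The second purple look-alike was missed there too, but it shows standing in the last pictures.

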